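Kit the cleaned casting and latch the keeper bar

ROBOT

A 7-joint arm with a two-finger parallel gripper is mounted at the origin on the work surface. World frame = base frame: x ahead of the robot, y to its left, z up, the work surface at z = 0. Lengths are in m, angles in rad, forces in N, time in s.
With the tool pointing down it reaches from about 0.4 to 0.875 m from the base axis. Payload 19.3 kg.
Tool frame: the origin (TCP) lies on the centre line of the jaws, within the pads' length; the fingertips stand 25 mm ahead of it and the grasp point (between the pads) lies 6 mm ahead of it (tips_ahead is the distance from the TCP to the fingertips, in m); z points along the fingers, y is the direction in which the jaws open and shut (so a half turn about z gives the same grasp; the last joint's range is limited). The gripper opens to 85 mm and grips with 20 to 120 N. Pads are 22 mm wide; open, the fingers measure 114 mm over their backs; the gripper's body (76 mm by 85 mm) begins 54 mm behind the grasp point. The pads swing forward as they close: fully open they stand 13 mm farther back than shut.
Start: joints at [-1.281, 0.521, -0.036, 1.599, 0.021, 1.021, -0.113], TCP at [0.22, 0.585, 0.256] pointing down, gripper open.
Joint ranges: [-2.91, 2.91], [-0.3, 2.13], [-1.5, 1.42], [0.17, 2.43], [-1.26, 4.41], [0.16, 1.93], [-2.52, 2.52]. Speed limits (rad/s): [1.89, 1.89, 2.39, 2.39, 3.01, 3.01, 3.01].

INTERFACE

Orientations are given as [roll, pitch, yaw] about the fixed x, y, z axes, in that order (R = Rz(yaw) Ry(pitch) Rx(roll)).
In Python, from workcell import observe, grab_frame, job_done, outline_of, tips_ahead gives the robot as it stands. The module is installed in compiled form; this text tells all that it offers.
- The arm moves only by the tool move_arm, never from a script. Its argument "motion" is a list of rows, each a list of 2 entries, a list of its own where there are three numbers: the shift along the world's x, y, z in mm, then the turn, a rotation vector about the world's x, y, z in rad. A call has 1 to 12 rows; each row is the pose to reach, as a shift and turn from the pose commanded when the call began; what a row does not reach only later rows make up. A row lasts 1/8 s, in which the tool goes at most 62.5 mm and 10.7 degrees, less where a joint would pass 70% of its speed; a pose out of reach is approached as far as the arm can. A call with a gripper value outside its range is refused whole. "jaw" is the finger opening in mm, from 0 to 85.4, set as the call begins (left out, the last holds). The fingers move at their own pace and stop on an object; "grip_force" is the grip in N (left out, the last holds). Time passes only in rows, so rows that repeat a pose let the fingers close. It gives the time, the measured TCP pose, the force and the opening at its end, in the units of the state.
- observe(): the state, without advancing time (a new reading comes with each control period).
- grab_frame(name): name is "scene" or "top" or "wrist"; returns a dict with "frame" (384x512x3 uint8, red, green, blue), "fx", "fy", "cx", "cy" (pixels), "T" (4x4, takes a point from camera to world coordinates); the wrist camera has in their place "mount" (4x4, takes a point from camera to tool coordinates, whose origin is the TCP and whose axes are the flange's). Camera axes: x right, y down, z forward; pixel columns grow to the right and rows downward; lengths in m; the calibration is good to about 2 mm. A picture is of the moment at which its call begins: read the wrist's pose just before it. There is no depth.
- job_done(): hands the job in, once; it reports no verdict.
Trained networks look in the newest picture that a camera, given by its name, has taken for a name from the list of things; names that differ only in an ending like _2 or _b are one class to them, and where a whole thing is asked for, a point or a joint stands for the part that bears it (a point fixed in the world has none). Each returns a list of dicts, best first, with "score" (0 to 1); they miss things now and then, are a little off and sometimes report something else, mostly with a low value. They report only what shows in the picture. A call takes as long as a camera call. They do not tell look-alikes from the thing itself.
- outline_of(label, camera): "pixels" (384x512 bool, what is visible of it) and "pixel" ([column, row] in pixels, amid what is visible of it).
The state is a dict: "clock": time; "qpos": joint angles; "qd": joint speeds; "joint_efforts": joint torques, N m; "position": TCP position; "tool_rot": TCP orientation; "force": force on the tool from outside, world axes, zero at the start; "moment": the same for the moment, N m; "grip_width": finger opening in m.
Only numpy, scipy, OpenCV 4.12 (cv2) and the standard library are available. Lean on these libraries where they do the work, as an engineer would, in place of code of your own. Each camera call takes 0.05 s, during which the arm holds its last target.

TASK

Take the cleaned aluminium casting off the parts washer's sloped drain tray and set it down (do not drop it) flat on its foot in the empty bay of the black kit tray. Then swing the tray's yellow keeper bar shut over the kit until it snaps fully home past its detent. Leave the hub in the other bay and the other things on the table where they are.

Things in the scene. Friction and masses are not known exactly. Their poses are not given: they have to be found in the camera images.
- casting: Aluminium casting, 0.26 to 0.48 kg: foot 70 (x) x 46 (y) x 12 mm and, on its middle, a straight-sided block 34 (x) x 28 (y) mm rising to 42 mm above the underside. Origin: centre of the underside, z out of the foot. Grip the block across its 28 mm (y). It starts lying on the drain tray, leaning 30 degrees with the slope, x up the slope, its low end against the lip.
- washer: Grey bench parts washer with a red lid, fixed. Origin: on the table under the case; local -x is its front, y across; it stands on the left with its front turned towards the robot's midline. Case: x -40 to 200, y +-160 mm, 226 mm high. In front of it slopes the drain tray, under the splash hood.
- drain (a point): Middle of the low front end of the washer's dark steel drain tray, on its sloping floor, 30 mm above the table (x = -200 mm in the washer's frame); axes as the washer's. The floor is 220 mm wide (y) and rises from here towards the case at 30 degrees for 180 mm; lip 18 mm high at the front, side walls 20 mm.
- hood (a point): Middle of the orange front edge of the clear splash hood, 190 mm above the table; axes as the washer's. The hood is a level 4 mm plate, 240 mm wide (y), from this edge back 128 mm to the case. It hangs over the casting, so a gripper cannot come straight down on it: lean the tool about 30 degrees, square to the slope, in and out.
- tray: Black kit tray, fixed, 180 (x) x 112 (y) x 28 mm high, walls and floor 6 mm; a cross wall in the middle makes two bays, each 81 (x) x 100 (y) mm inside. Origin: centre of the underside, on the table. The bay at -x, by the hinge post (x = -108 mm), holds the hub; the bay at +x is empty.
- catch (a point): Spring-loaded brass ball (top 49 mm above the table) in the catch block at the tray's +x end; axes as the tray's. The block is 30 (x) x 60 (y) x 26 mm high. A yellow end stop, 51 mm high, stands on it 27 to 38 mm from the ball towards +y.
- bay (a point): Centre of the floor of the tray's empty bay, 6 mm above the table; axes as the tray's.
- keeper (a joint): Keeper bar's angle in rad about its upright hinge: 0 = shut, the bar lying over the tray's middle line from hinge to catch; grows as the bar swings out clockwise seen from above (to the tray's -y side), at most 1.6. It stays where left; from 0.10 to 0.04 the ball resists (about 8 N at the knob), then pulls it home to 0.
- keeper_hinge (a point): Hinge axis of the keeper at the bar's mid-height, 60 mm above the table; x points along the bar to its free end. The yellow bar is 16 mm wide and 12 mm high (54 to 66 mm above the table) and ends 228 mm from the axis; a steel nose under its end reaches down to 44 mm.
- keeper_knob (a point): Middle of the red upright grip post on the bar, 185 mm from the hinge axis: 18 mm in diameter, from 66 to 106 mm above the table; this point is 88 mm up. Grip it from above or push it sideways.
- hub: Brown round hub, 62 mm in diameter, 36 mm high, loose in the tray's other bay; it stays there. Origin: centre of the underside.
- can: Red open can, 100 mm in diameter, 140 mm high, standing on the table; a bystander. Origin: centre of the underside.
- screwdriver: Screwdriver with an orange handle, lying on the table; a bystander.
- wrench: Steel wrench lying on the table; a bystander.
- bearing: Steel bearing race, 60 mm in diameter, 18 mm high, on the table; a bystander.
- bushing: Copper bushing, 52 mm in diameter, 45 mm high, standing on the table; a bystander.
Not all that is in view belongs to the job. Of the things that look like the casting, the middle-sized one is meant.

How it is judged:
On the way, in this order (a step that is already met when the one before it is completed fails the run):
1. the casting stands flat in the tray's empty bay, let go, while the keeper is still open (x of casting in the frame of bay between -0.022 and 0.022 m and y of casting in the frame of bay between -0.032 and 0.032 m and z of casting in the frame of bay below 0.004 m and angle between casting's own z axis and vertical below 0.12 rad and contact force between casting and the fingers below 0.1 N and linear speed of casting below 0.02 m/s and value of joint keeper above 0.2 rad), for 0.2 s.
2. the keeper bar is home past its detent (value of joint keeper below 0.02 rad), for 0.2 s.
At the end, for the whole second after the job is handed in: The casting rests flat on its foot on the floor of the empty bay (within 22 mm of the bay's centre along the tray, 32 mm across, underside less than 4 mm off the floor, leaning less than 0.12 rad), at rest and released, and the keeper bar stands still in its detent (joint below 0.02 rad) (x of casting in the frame of bay between -0.022 and 0.022 m and y of casting in the frame of bay between -0.032 and 0.032 m and z of casting in the frame of bay below 0.004 m and angle between casting's own z axis and vertical below 0.12 rad and contact force between casting and the fingers below 0.1 N and linear speed of casting below 0.02 m/s and value of joint keeper below 0.02 rad and velocity of joint keeper between -0.05 and 0.05 rad/s); the robot touches nothing.
It fails at once if the casting is dropped (it moves faster than 0.8 m/s out of the fingers) (contact force between casting and the fingers below 0.1 N and linear speed of casting above 0.8 m/s).
It fails at once if the hub is moved by more than 30 mm (distance of hub from where it was at the start of the episode above 0.03 m).
It fails at once if one of the bystanders on the table is moved by more than 30 mm (distance of any of can, screwdriver, wrench, bearing, bushing from where it was at the start of the episode above 0.03 m).
It also fails if it takes over 54 s, if anything falls off the work surface, if the arm or the gripper's body presses on something with over 40 N, if the wrist force passes 120 N, or if a joint passes its speed limit or range.

## Working session

There is one attempt and no reset: what is moved stays moved. The work goes in short steps, Python scripts to look and compute and a tool call to move; the robot and the scene stay as the last step left them, time stands still between calls to the robot, and variables do not carry over. Pictures are saved under pics/ and viewed, and the job is handed in when it is done.

Besides the shell and the picture viewer there is one more tool, called after "Emit:" in YAML: its name, and indented under it one key for each argument. move_arm: Moves the arm, as the interface text tells. Its arguments: {"type":"object","properties":{"motion":{"type":"array"},"jaw":{"type":"number"},"grip_force":{"type":"number"}},"required":["motion"]}

```bash
mkdir -p pics; ls; python3 - <<'E'
from workcell import observe, grab_frame
import cv2,pickle
s=observe();print(s['clock'],s['position'],s['tool_rot'],s['grip_width'])
d={}
for n in ['scene','top','wrist']:
    f=grab_frame(n);d[n]=f
    cv2.imwrite(f'pics/{n}0.png',f['frame'][:,:,::-1])
    print(n,f['fx'],f['fy'],f['cx'],f['cy'],f.get('T',f.get('mount')))
pickle.dump((s,d),open('f0.pkl','wb'))
E
```

```text
pics
0.0 [0.21995832 0.58468474 0.25571782] [-3.14043747e+00  8.36684739e-05  2.78180702e+00] 0.08539189286301208
scene 424.03120608801663 424.03120608801663 254.51120790661048 199.0326079094446 [[-0.70840969  0.43646452 -0.55466606  1.19639296]
 [ 0.7055464   0.4590449  -0.53989078  0.62337426]
 [ 0.01897346 -0.7738065  -0.63313782  0.88192265]
 [ 0.          0.          0.          1.        ]]
top 401.94592654692434 401.94592654692434 256.10020752270174 191.13993857377494 [[-0.02721732 -0.98363061  0.17812928  0.38137451]
 [-0.99921047  0.03192975  0.02364152 -0.015426  ]
 [-0.02894215 -0.17734518 -0.98372305  1.20375245]
 [ 0.          0.          0.          1.        ]]
wrist 302.48718813732904 302.48718813732904 257.15329662340804 189.099461083723 [[-7.64037029e-04 -9.64886867e-01 -2.62664712e-01  6.71038326e-02]
 [ 9.99999163e-01 -4.62849210e-04 -1.20853411e-03  9.74249495e-04]
 [ 1.04452454e-03 -2.62665416e-01  9.64886412e-01 -1.17635215e-01]
 [ 0.00000000e+00  0.00000000e+00  0.00000000e+00  1.00000000e+00]]
```

View pics/scene0.png

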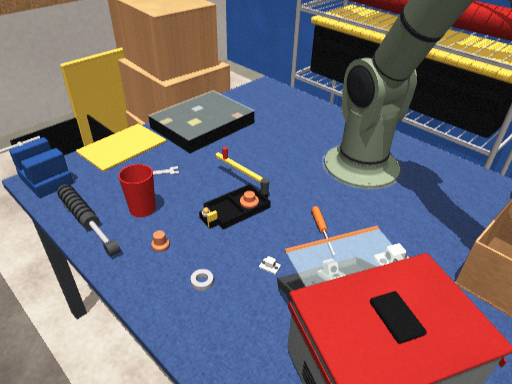

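View pics/top0.png

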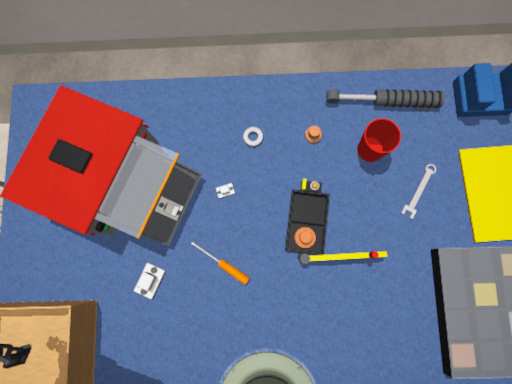

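View pics/wrist0.png

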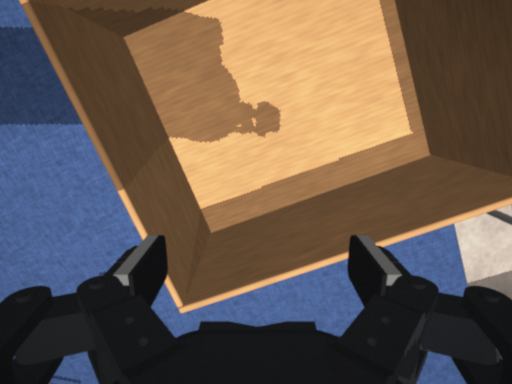

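Top view: three look-alikes. One sits at (168,209) on the drain tray, a small one at (226,190) on the table and a bigger one at (149,281) on the table. The tray is at (307,222), and the keeper lies open with its knob at (375,254).

```bash
cat > h.py <<'E'
import numpy as np,cv2,pickle
def ray(f,px):
    T=f['T'];d=T[:3,:3]@np.array([(px[0]-f['cx'])/f['fx'],(px[1]-f['cy'])/f['fy'],1.]);return T[:3,3],d
def atz(f,px,z):
    o,d=ray(f,px);return o+d*(z-o[2])/d[2]
def proj(f,P):
    T=f['T'];P=np.atleast_2d(P);q=(P-T[:3,3])@T[:3,:3];return np.c_[f['fx']*q[:,0]/q[:,2]+f['cx'],f['fy']*q[:,1]/q[:,2]+f['cy']]
E
python3 - <<'E'
from h import *
from workcell import outline_of
s,d=pickle.load(open('f0.pkl','rb'))
res={}
for l in ['casting','hub','keeper_knob','keeper','catch','can','screwdriver','wrench','bearing','bushing','tray','washer','hood','drain']:
  for c in ['top','scene']:
    try:r=outline_of(l,c)
    except Exception as e: print(l,c,e);continue
    res[l,c]=r
    print(l,c,[(round(x['score'],2),np.round(x['pixel']).tolist(),int(x['pixels'].sum())) for x in r][:5])
pickle.dump(res,open('o0.pkl','wb'))
t=d['top']['frame'];a=cv2.resize(t[160:310,80:280],None,fx=4,fy=4,interpolation=cv2.INTER_CUBIC)
cv2.imwrite('pics/crop1.png',a[:,:,::-1])
t=d['top']['frame'];a=cv2.resize(t[165:275,270:400],None,fx=5,fy=5,interpolation=cv2.INTER_CUBIC)
cv2.imwrite('pics/crop2.png',a[:,:,::-1])
t=d['scene']['frame'];a=cv2.resize(t[215:315,240:420],None,fx=4,fy=4,interpolation=cv2.INTER_CUBIC)
cv2.imwrite('pics/crop3.png',a[:,:,::-1])
E
```

```text
casting top [(0.8, [149.0, 283.0], 601), (0.76, [171.0, 211.0], 396), (0.59, [226.0, 189.0], 168), (0.15, [340.0, 256.0], 559)]
casting scene [(0.76, [272.0, 266.0], 217), (0.73, [171.0, 170.0], 92), (0.28, [234.0, 205.0], 2124)]
hub top [(0.76, [305.0, 235.0], 322), (0.73, [311.0, 136.0], 226)]
hub scene [(0.79, [248.0, 200.0], 252)]
keeper_knob top [(0.86, [341.0, 256.0], 548), (0.48, [303.0, 234.0], 364)]
keeper_knob scene [(0.87, [238.0, 165.0], 341)]
keeper top [(0.58, [340.0, 256.0], 505)]
keeper scene [(0.8, [236.0, 168.0], 344), (0.19, [138.0, 189.0], 1535)]
catch top [(0.8, [313.0, 224.0], 2767)]
catch scene [(0.8, [231.0, 204.0], 2138)]
can top [(0.91, [379.0, 143.0], 1415)]
can scene [(0.89, [138.0, 190.0], 1509)]
screwdriver top [(0.74, [235.0, 270.0], 374)]
screwdriver scene [(0.49, [321.0, 220.0], 210)]
wrench top [(0.71, [420.0, 190.0], 401)]
wrench scene [(0.5, [173.0, 169.0], 126)]
bearing top [(0.7, [254.0, 133.0], 233)]
bearing scene [(0.79, [204.0, 283.0], 343)]
bushing top [(0.69, [311.0, 134.0], 226)]
bushing scene [(0.75, [159.0, 242.0], 288)]
tray top [(0.76, [313.0, 224.0], 2824)]
tray scene [(0.57, [232.0, 204.0], 2121)]
washer top [(0.92, [94.0, 176.0], 19033)]
washer scene [(0.96, [382.0, 322.0], 26211)]
hood top [(0.91, [97.0, 175.0], 19062), (0.33, [418.0, 195.0], 448), (0.23, [234.0, 270.0], 320)]
hood scene [(0.95, [379.0, 320.0], 26422)]
drain top [(0.74, [96.0, 175.0], 18745)]
drain scene [(0.84, [377.0, 317.0], 26291)]
```

View pics/crop1.png

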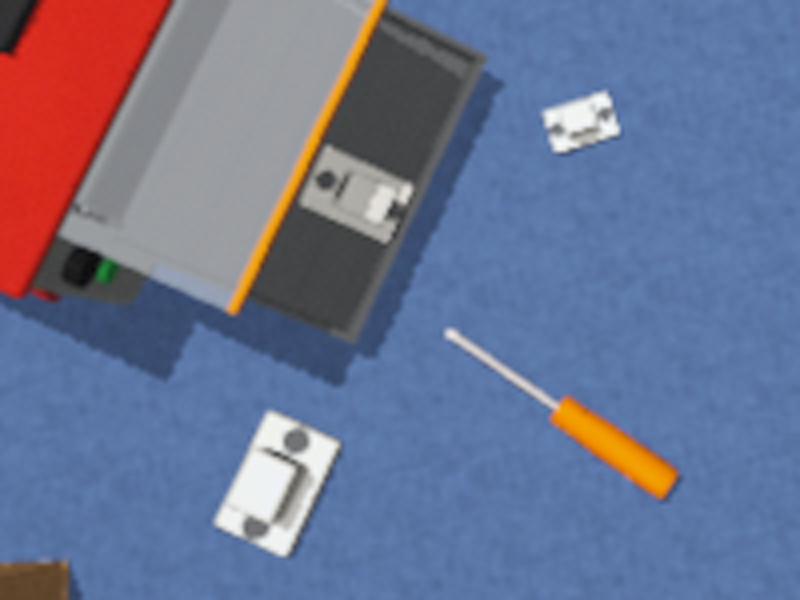

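View pics/crop2.png

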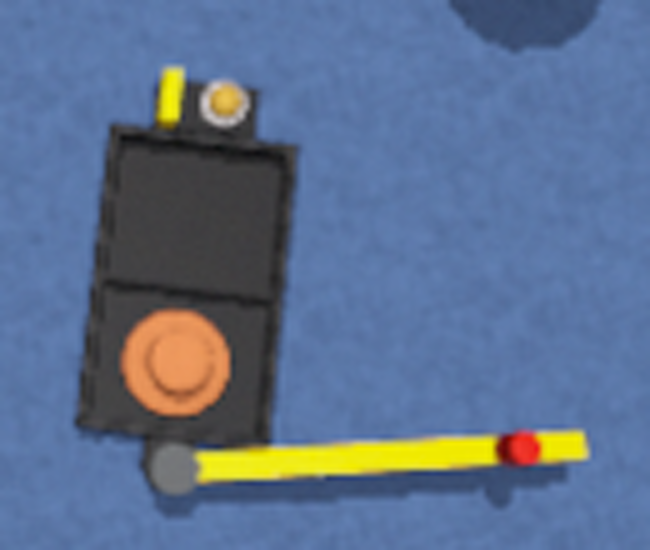

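View pics/crop3.png

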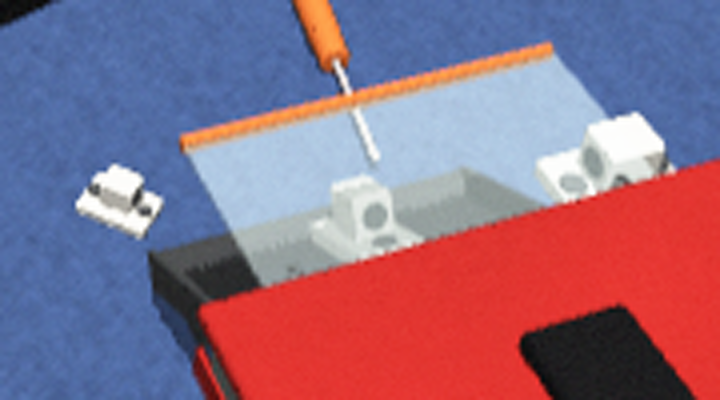

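The casting at (168,209) is the one meant. It is the middle of the three by size (601, 396 and 168 px), it lies on the drain tray with its low end at the lip, and the crop confirms this. Next I fit the poses.

```bash
cat >> h.py <<'E'
from scipy.optimize import least_squares
def Tr(p,P):
    c,s=np.cos(p[2]),np.sin(p[2]);P=np.atleast_2d(P);return np.c_[p[0]+c*P[:,0]-s*P[:,1],p[1]+s*P[:,0]+c*P[:,1],P[:,2]]
def fit(p0,obs,loss='linear'):
    # obs: (frame,px,local)
    def r(p): return np.concatenate([(proj(f,Tr(p,[l]))[0]-px) for f,px,l in obs])
    o=least_squares(r,p0,loss=loss);return o.x,r(o.x).reshape(-1,2)
E
python3 - <<'E'
from h import *
s,d=pickle.load(open('f0.pkl','rb'));t=d['top'];c=d['scene']
def orange(f,box):
    a=cv2.cvtColor(f['frame'],cv2.COLOR_RGB2HSV);m=(a[...,0]>8)&(a[...,0]<22)&(a[...,1]>180)&(a[...,2]>150)
    z=np.zeros_like(m);x0,y0,x1,y1=box;z[y0:y1,x0:x1]=1;ys,xs=np.nonzero(m&z)
    P=np.c_[xs,ys].astype(float);v=np.linalg.svd(P-P.mean(0),full_matrices=0)[2][0];k=(P-P.mean(0))@v
    return P.mean(0)+v*k.min(),P.mean(0)+v*k.max(),len(P)
for f,b in((t,(130,140,185,245)),(c,(280,220,390,260))):
    e=orange(f,b);print(e,[atz(f,p,.19) for p in e[:2]])
print([atz(t,p,.048) for p in((201.7,174.3),(168,245))],[atz(c,p,.048) for p in((277.5,278.2),(356,257))])
E
```

```text
(array([177.8721163 , 153.93871185]), array([138.05291481, 237.02535938]), 204) [array([0.67070129, 0.21138107, 0.19      ]), array([0.45656385, 0.31120935, 0.19      ])]
(array([283.12834113, 239.67720166]), array([375.26945459, 222.970808  ]), 121) [array([0.64695531, 0.18405672, 0.19      ]), array([0.4422748 , 0.30076841, 0.19      ])]
[array([0.64645672, 0.1718227 , 0.048     ]), array([0.44173988, 0.26963944, 0.048     ])] [array([0.64703413, 0.17672659, 0.048     ]), array([0.44176387, 0.27332013, 0.048     ])]
```

```bash
python3 - <<'E'
from h import *
s,d=pickle.load(open('f0.pkl','rb'));t=d['top'];c=d['scene']
W=[]
obs=[(t,(177.9,153.9),(-.168,-.12,.19)),(t,(138.05,237),(-.168,.12,.19)),(c,(285.75,250.75),(-.168,-.12,.19)),(c,(377.75,227),(-.168,.12,.19)),
(t,(201.7,174.3),(-.204,-.113,.048)),(t,(168,245),(-.204,.113,.048)),(c,(277.5,278.2),(-.204,-.113,.048)),(c,(356,257),(-.204,.113,.048))]
p,r=fit([.6,.4,1.13],obs);print(p,r.round(1).tolist())
# tray: crop2 px ->
q=lambda x,y:(270+x/5,165+y/5)
# tray top rim outer corners z=.028: (x local toward catch)
obs=[(t,q(112,125),(.09,.056,.028)),(t,q(298,148),(.09,-.056,.028)),(t,q(80,425),(-.09,.056,.028)),(t,q(272,440),(-.09,-.056,.028))]
# ball
obs.append((t,q(226,101),(.12,0,.047)))
print([atz(t,o[1],o[2][2]).round(4).tolist() for o in obs])
pt,r=fit([.55,-.1,0],obs);print('tray',pt,r.round(1).tolist())
print('knob',atz(t,q(520,443),.106),'post',atz(t,q(175,467),.07), Tr(pt,[-.108,0,0]))
print('bay',Tr(pt,[.0435,0,.006]))
np.save('wt.npy',np.array([p,pt]))
# overlays
L=.70;
def castpts(y,dx=0):
    # casting local-> washer local
    th=np.pi/6;P=np.array([[a,b,h] for h,X,Y in((0,.035,.023),(.012,.035,.023),(.012,.017,.014),(.042,.017,.014)) for a,b in((-X,-Y),(-X,Y),(X,Y),(X,-Y))])
    a=P[:,0]+.035+dx
    return np.c_[-.2+a*np.cos(th)-P[:,2]*np.sin(th),y+P[:,1],.03+a*np.sin(th)+P[:,2]*np.cos(th)]
for n,f,(x0,y0,x1,y1) in(('top',t,(120,150,220,260)),('scene',c,(270,215,400,315))):
    k=6;a=cv2.resize(f['frame'][y0:y1,x0:x1],None,fx=k,fy=k,interpolation=cv2.INTER_CUBIC)[:,:,::-1].copy()
    for y,col in((0,(0,255,0)),):
        u=(proj(f,Tr(p,castpts(y)))-[x0-.5,y0-.5])*k
        for i in range(0,16,4): cv2.polylines(a,[u[i:i+4].astype(int)],1,col,1)
    cv2.imwrite(f'pics/ov_{n}.png',a)
E
```

```text
[0.63200605 0.41131331 1.13262749] [[1.1, 0.5], [0.4, 1.8], [-1.3, -0.7], [-1.4, -0.2], [-2.3, -0.4], [-1.7, -0.4], [0.4, 0.6], [0.1, 0.5]]
[[0.5942, -0.095, 0.028], [0.5769, -0.2039, 0.028], [0.4186, -0.0689, 0.028], [0.407, -0.1789, 0.028], [0.6029, -0.1607, 0.047]]
tray [ 0.4964233  -0.13767834 -0.1594469 ] [[0.6, -0.0], [1.1, 0.1], [-0.2, 0.8], [0.1, 2.9], [-1.6, -4.0]]
knob [ 0.39999242 -0.30013903  0.106     ] post [ 0.39276998 -0.11863908  0.07      ] [[ 0.38979325 -0.12053095  0.        ]]
bay [[ 0.53937151 -0.14458493  0.006     ]]
```

View pics/ov_top.png

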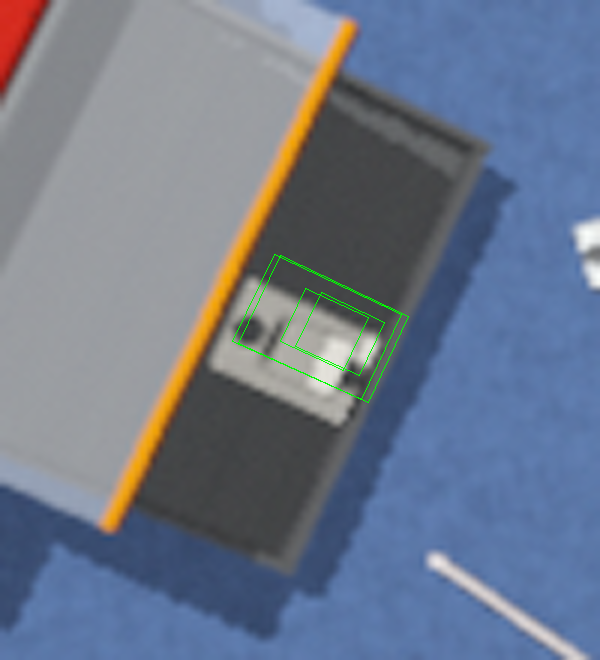

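View pics/ov_scene.png

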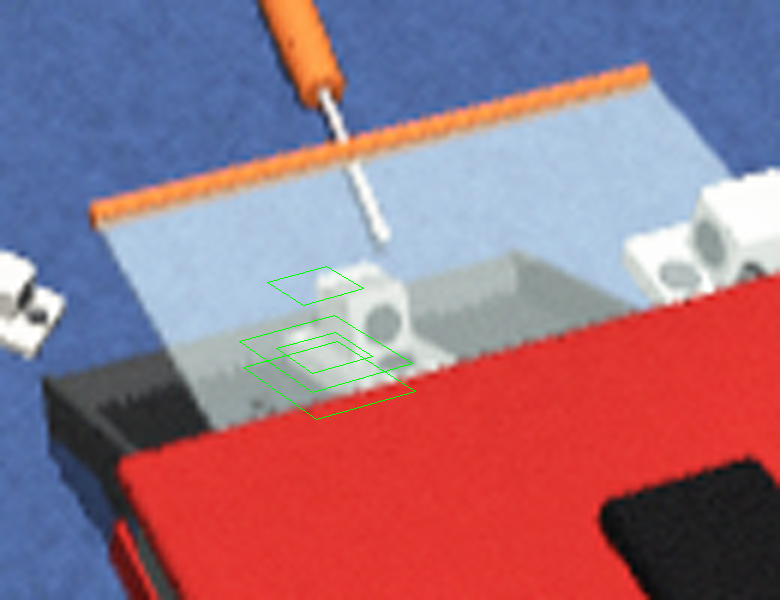

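View pics/ov2.png

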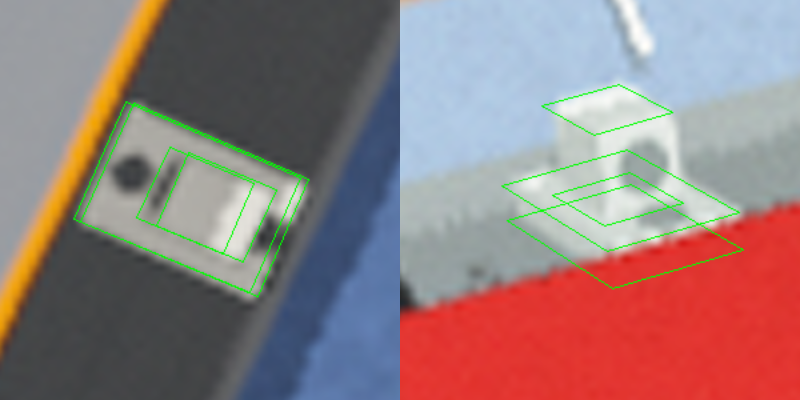

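```bash
cat > g.py <<'E'
from h import *
from scipy.spatial.transform import Rotation as R
from workcell import observe
def pose(s): return np.array(s['position']),R.from_euler('xyz',s['tool_rot'])
W,PT=np.load('wt.npy')
def grasp(cp,h,back=0):
    # grasp centre at height h above underside -> world pt ; R of tool
    pt=Tr(W,castpts(cp,[0,0,h+back]))[0]
    zc=Tr(W,castpts(cp,[0,0,1]))[0]-Tr(W,castpts(cp,[0,0,0]))[0]
    yc=Tr(W,castpts(cp,[0,1,0]))[0]-Tr(W,castpts(cp,[0,0,0]))[0]
    z=-zc;y=yc;x=np.cross(y,z);return pt,R.from_matrix(np.c_[x,y,z])
def tell(p,Rt,s=None):
    s=s or observe();a,Ra=pose(s);print('shift mm',((p-a)*1000).round(1),'turn',(Rt*Ra.inv()).as_rotvec().round(3),'t',s['clock'])
E
python3 - <<'E'
from g import *
cp=[.0146,.0077,.025]
p,Rt=grasp(cp,.036,.15);print(p,Rt.as_euler('xyz'),Rt.as_matrix())
tell(p,Rt)
print(grasp(cp,.036)[0], castpts(cp,[0,0,0]), Tr(W,castpts(cp,[0,0,0])))
E
```

```text
[0.51016033 0.18567336 0.21243073] [-3.1271614   0.52341837 -1.98009965] [[-0.34468828 -0.91443216  0.212141  ]
 [-0.79457297  0.40454616  0.45276506]
 [-0.49984376 -0.0124987  -0.8660254 ]]
shift mm [ 290.1 -399.3  -43.9] turn [ 0.211 -0.537  1.48 ] t 1.55
[0.54198148 0.25358812 0.08252691] [[-0.16302072  0.0146      0.05135   ]] [[0.54961856 0.26988766 0.05135   ]]
```

```bash
sed -i 's/z=-zc;y=yc/z=-zc;y=-yc/' g.py; python3 - <<'E'
from g import *
cp=[.0146,.0077,.025]
p,Rt=grasp(cp,.041,.15);print(p)
tell(p,Rt)
E
```

```text
[0.50909963 0.18340953 0.21676085]
shift mm [ 289.1 -401.6  -39.5] turn [ 0.544  0.213 -1.583] t 1.55
```

Emit:
move_arm:
  motion:
    - [[15,-40,25],[0.045,0.018,-0.132]]
    - [[35,-80,45],[0.09,0.036,-0.264]]
    - [[60,-120,55],[0.136,0.053,-0.396]]
    - [[85,-160,60],[0.181,0.071,-0.528]]
    - [[110,-200,60],[0.227,0.089,-0.66]]
    - [[140,-240,60],[0.272,0.107,-0.79]]
    - [[170,-280,50],[0.317,0.124,-0.923]]
    - [[200,-315,40],[0.363,0.142,-1.055]]
    - [[225,-345,30],[0.408,0.16,-1.187]]
    - [[250,-375,20],[0.453,0.178,-1.32]]
    - [[270,-395,10],[0.5,0.195,-1.45]]
    - [[280,-415,0],[0.544,0.213,-1.583]]
  jaw: 60

```text
clock: 3.05
position: [0.5011, 0.1688, 0.256]
tool_rot: [3.127, -0.524, 1.156]
force: [0.8, 0.2, 0.3]
grip_width: 0.0603
```

```bash
cat > wr.py <<'E'
import sys
from g import *
from workcell import grab_frame
def wframe(name=None):
    s=observe();f=grab_frame('wrist');a,Ra=pose(s);T=np.eye(4);T[:3,:3]=Ra.as_matrix();T[:3,3]=a
    f['T']=T@f['mount']
    if name: cv2.imwrite(f'pics/{name}.png',f['frame'][:,:,::-1])
    return s,f
E
python3 - <<'E'
from wr import *
cp=[.0146,.0077,.025]
tell(*grasp(cp,.041,.15))
s,f=wframe('w1');print(s['position'],s['qpos'],s['grip_width'])
pickle.dump((s,f),open('w1.pkl','wb'))
a=f['frame'][:,:,::-1].copy();u=proj(f,Tr(W,castpts(cp)))
for i in range(0,16,4): cv2.polylines(a,[u[i:i+4].astype(int)],1,(0,255,0),1)
cv2.imwrite('pics/w1o.png',cv2.resize(a,None,fx=1.5,fy=1.5))
E
```

```text
shift mm [  8.   14.6 -39.3] turn [-0.001  0.     0.005] t 3.05
[0.50106712 0.16883925 0.25602794] [-0.42160591  0.29339734  0.25911128  2.12443287 -0.9428453   0.62215834
  0.15422778] 0.06025590546615045
```

View pics/w1o.png

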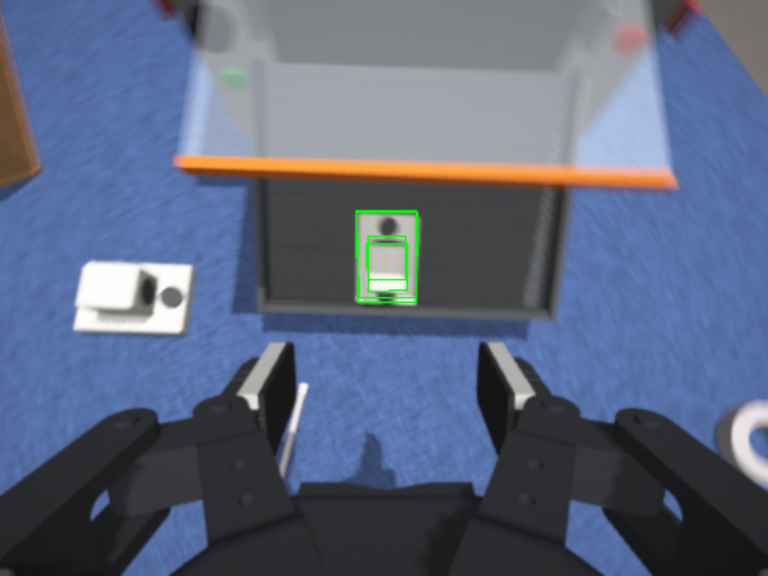

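The wrist view overlay (green) sits on the casting at (258,172) in raw pixels. Approaching along the slope normal.

Emit:
move_arm:
  motion:
    - [[4,7,-20],[0,0,0.002]]
    - [[8,15,-39],[0,0,0.005]]
    - [[13,25,-60],[0,0,0.005]]
    - [[18,36,-80],[0,0,0.005]]
    - [[23,47,-100],[0,0,0.005]]
    - [[28,58,-120],[0,0,0.005]]
    - [[33,67,-138],[0,0,0.005]]
    - [[33,67,-138],[0,0,0.005]]

```text
clock: 4.1
position: [0.5329, 0.237, 0.1175]
tool_rot: [3.129, -0.523, 1.166]
force: [-0.9, -0.7, -0.1]
grip_width: 0.0598
```

```bash
python3 - <<'E'
from wr import *
cp=[.0146,.0077,.025]
tell(*grasp(cp,.041))
s,f=wframe('w2');print(s['position'],s['force'])
a=f['frame'][:,:,::-1].copy();u=proj(f,Tr(W,castpts(cp)))
for i in range(0,16,4): cv2.polylines(a,[u[i:i+4].astype(int)],1,(0,255,0),1)
cv2.imwrite('pics/w2o.png',cv2.resize(a,None,fx=1.5,fy=1.5))
E
```

```text
shift mm [  8.1  14.4 -30.6] turn [-0.    -0.002 -0.005] t 4.1
[0.53285137 0.23696465 0.11749533] [-0.86310034 -0.71272473 -0.13951248]
```

View pics/w2o.png

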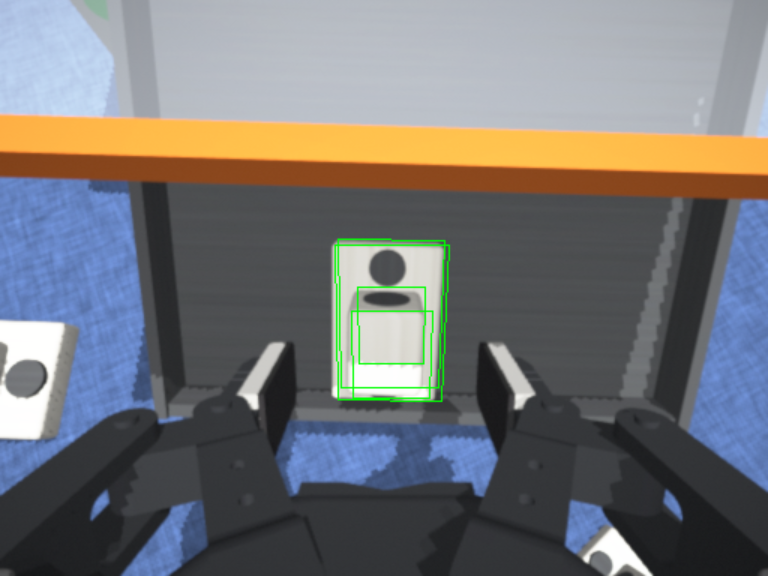

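Emit:
move_arm:
  motion:
    - [[2,4,-8],[0,0,0]]
    - [[4,8,-16],[0,0,0]]
    - [[6,11,-24],[0,0,0]]
    - [[8,14,-30],[0,0,0]]
    - [[8,14,-30],[0,0,0]]

```text
clock: 4.78
position: [0.541, 0.251, 0.088]
tool_rot: [3.127, -0.523, 1.167]
force: [0.1, -0.0, 0.4]
grip_width: 0.0602
```

```bash
python3 - <<'E'
from wr import *
cp=[.0146,.0077,.025]
tell(*grasp(cp,.041))
s,f=wframe('w3');print(s['position'],s['force'])
E
```

```text
shift mm [-0.1  0.4 -1.1] turn [ 0.    -0.    -0.005] t 4.775
[0.54100333 0.25095737 0.08799831] [ 0.09823594 -0.02320142  0.44636688]
```

View pics/w3.png

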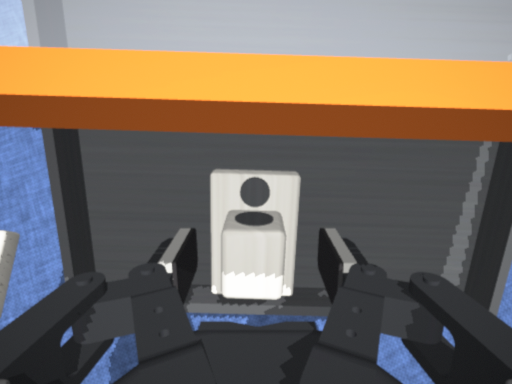

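The block at (253,255) is centred between the pads. Closing.

Emit:
move_arm:
  motion:
    - [[0,0,0],[0,0,0]]
    - [[0,0,0],[0,0,0]]
    - [[0,0,0],[0,0,0]]
    - [[0,0,0],[0,0,0]]
    - [[0,0,0],[0,0,0]]
    - [[0,0,0],[0,0,0]]
  jaw: 10
  grip_force: 60

```text
clock: 5.58
position: [0.5409, 0.2508, 0.0887]
tool_rot: [3.127, -0.523, 1.167]
force: [-5.7, -3.0, 9.2]
grip_width: 0.0269
```

```bash
python3 - <<'E'
from wr import *
s,f=wframe('w4');print(s['position'],s['force'],s['grip_width'])
E
```

```text
[0.54092925 0.25081499 0.08867066] [-5.68952686 -3.03075298  9.21006103] 0.02685326866009891
```

View pics/w4.png

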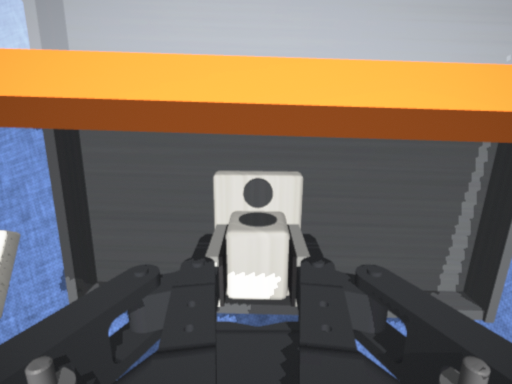

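Emit:
move_arm:
  motion:
    - [[-2,-4,8],[0,0,0]]
    - [[-4,-9,17],[0,0,0]]
    - [[-8,-16,31],[0,0,0]]
    - [[-12,-25,48],[0,0,0]]
    - [[-16,-34,65],[0,0,0]]
    - [[-20,-43,83],[0,0,0]]
    - [[-24,-52,100],[0,0,0]]
    - [[-28,-61,116],[0,0,0]]
    - [[-33,-70,134],[0,0,0]]
    - [[-37,-80,152],[0,0,0]]
    - [[-37,-80,152],[0,0,0]]

```text
clock: 7.0
position: [0.5042, 0.1703, 0.2417]
tool_rot: [3.124, -0.524, 1.167]
force: [-0.2, -0.9, -3.8]
grip_width: 0.0267
```

```bash
python3 - <<'E'
from wr import *
s,f=wframe('w5');print(s['position'],s['force'],s['grip_width'])
t=grab_frame('top');pickle.dump(t,open('t5.pkl','wb'));c=grab_frame('scene')
a=cv2.resize(t['frame'][165:275,270:400],None,fx=5,fy=5,interpolation=cv2.INTER_CUBIC)
cv2.imwrite('pics/t5.png',a[:,:,::-1])
print(s['qpos'])
pickle.dump((s,f),open('w5.pkl','wb'))
E
```

```text
[0.50417893 0.17034953 0.2417103 ] [-0.19363165 -0.89638515 -3.80703952] 0.026702856341069343
[-0.23234711  0.31514133  0.0282816   2.12079637 -0.88979961  0.55299915
  0.12270019]
```

View pics/w5.png

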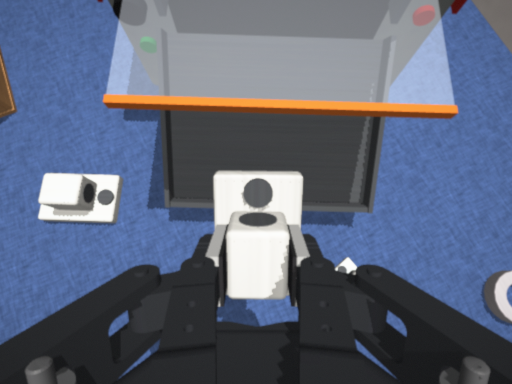

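```bash
python3 - <<'E'
from h import *
s,f=pickle.load(open('w5.pkl','rb'))
g=dict(f);g['T']=f['mount']
a=[((214,172),(.035,.023,.012)),((302,171),(.035,-.023,.012)),((231,212),(.017,.014,.042)),((286,212),(.017,-.014,.042)),((227,297),(-.017,.014,.042)),((289,297),(-.017,-.014,.042))]
def P(v,l):
    l=np.array(l);c,sn=np.cos(v[3]),np.sin(v[3])
    x=c*l[0]+sn*l[2];z=-sn*l[0]+c*l[2]   # pitch
    return np.array([v[0]+x,v[1]-l[1],v[2]-z])
r=lambda v:np.concatenate([proj(g,P(v,l))[0]-p for p,l in a])
o=least_squares(r,[0,0,.041,0]);print(o.x,o.fun.round(1))
print('T proj',proj(g,[0,0,0]))
q=lambda x,y:(270+x/5,165+y/5)
E
```

```text
[-0.0028707  -0.00045474  0.03954098  0.23566923] [-0.5  0.8  0.4  1.7 -6.1  1.9  5.6  1.9 -1.8 -3.   2.4 -3. ]
T proj [[259.29961707 267.31691255]]
```

View pics/t5.png

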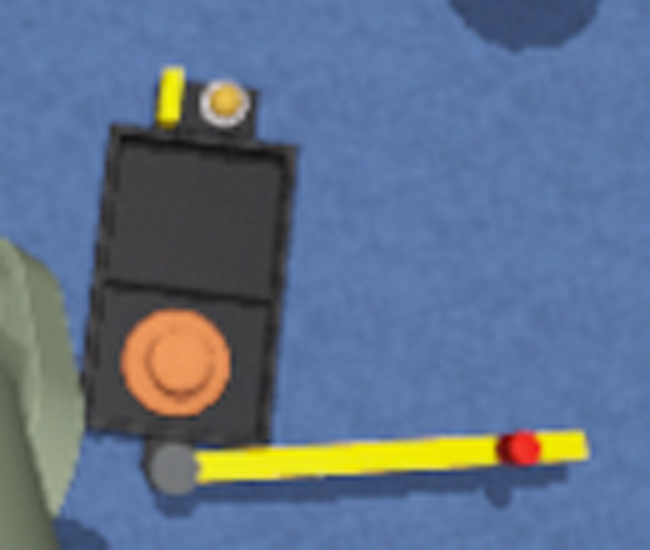

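```bash
python3 - <<'E'
from h import *
s,f=pickle.load(open('w5.pkl','rb'))
g=dict(f);g['T']=f['mount']
a=[((214,172),(.035,.023,.012)),((302,171),(.035,-.023,.012)),((231,212),(.017,.014,.012)),((286,212),(.017,-.014,.012)),((227,297),(-.017,.014,.042)),((289,297),(-.017,-.014,.042))]
def P(v,l):
    l=np.array(l);c,sn=np.cos(v[3]),np.sin(v[3])
    x=c*l[0]+sn*l[2];z=-sn*l[0]+c*l[2]   # pitch
    return np.array([v[0]+x,v[1]-l[1],v[2]-z])
for k in(3,4):
    r=lambda v:np.concatenate([proj(g,P(np.r_[v,[0]*(4-k)],l))[0]-p for p,l in a])
    o=least_squares(r,[0,0,.041,0][:k]);print(o.x,o.fun.round(1))
t=pickle.load(open('t5.pkl','rb'))
q=lambda x,y:(270+(x+.5)/5-.5,165+(y+.5)/5-.5)
# bay inner edges: fit tray with rim outer corners, yaw averages
for name,pts in {'4':[(112,125,.09,.056),(298,148,.09,-.056),(82,430,-.09,.056),(268,445,-.09,-.056)]}.items():
    obs=[(t,q(x,y),(X,Y,.028)) for x,y,X,Y in pts]
    p,r=fit([.5,-.14,-.155],obs);print(p,r.round(1).tolist())
k=5;im=cv2.imread('pics/t5.png')
for (X0,X1,Y,z) in((-.09,.09,.056,.028),(.003,.084,.05,.006),(.003,.084,.05,.028)):
    P4=Tr(p,[[X0,-Y,z],[X0,Y,z],[X1,Y,z],[X1,-Y,z]])
    u=(proj(t,P4)-[270-.5,165-.5])*k;cv2.polylines(im,[u.astype(int)],1,(0,255,0),1)
for P1 in((-.108,0,.07),):
    u=(proj(t,Tr(p,[P1]))[0]-[269.5,164.5])*k;cv2.circle(im,tuple(u.astype(int)),4,(255,0,255),-1)
cv2.imwrite('pics/t5o.png',im);np.save('tray.npy',p)
E
```

```text
[-0.00163323 -0.00038574  0.04675942] [-0.7  2.4  0.9  3.4  0.6 -4.3 -1.5 -4.3  1.1  1.2 -0.5  1.1]
[-0.00331723 -0.00041286  0.04065189  0.18729814] [-0.6  2.3  0.6  3.3  0.1 -3.1 -1.1 -3.1 -1.2  0.3  1.9  0.2]
[ 0.49904404 -0.13517921 -0.14405521] [[-0.4, -0.2], [0.2, -0.7], [-0.7, -0.4], [0.9, 1.2]]
```

View pics/t5o.png

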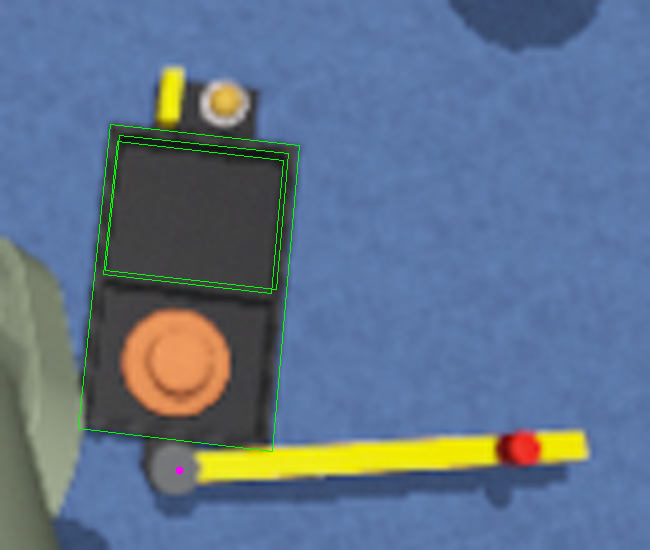

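```bash
cat >> g.py <<'E'
BAY=np.array([.5415,-.142]);TY=-.148
def place(z,off=0.,yaw=TY,tx=.0025):
    c,s=np.cos(yaw),np.sin(yaw);x=np.array([c,s,0]);zz=np.array([0,0,-1.]);y=np.cross(zz,x)
    return np.r_[BAY+x[:2]*(tx+off),z],R.from_matrix(np.c_[x,y,zz])
E
python3 - <<'E'
from g import *
tell(*place(.13))
E
```

```text
shift mm [  40.2 -313.7 -109.8] turn [-0.261  0.497 -1.28 ] t 7.15
```

Emit:
move_arm:
  motion:
    - [[1,-10,4],[-0.01,0.02,-0.05]]
    - [[4,-32,6],[-0.03,0.06,-0.15]]
    - [[8,-64,6],[-0.055,0.105,-0.27]]
    - [[13,-100,4],[-0.083,0.158,-0.407]]
    - [[18,-140,0],[-0.113,0.215,-0.553]]
    - [[23,-180,-6],[-0.142,0.272,-0.7]]
    - [[28,-220,-14],[-0.172,0.328,-0.845]]
    - [[32,-252,-26],[-0.2,0.38,-0.98]]
    - [[35,-280,-38],[-0.225,0.43,-1.1]]
    - [[38,-300,-50],[-0.245,0.467,-1.2]]
    - [[40,-310,-58],[-0.257,0.49,-1.26]]
    - [[40,-314,-60],[-0.261,0.497,-1.28]]

```text
clock: 8.65
position: [0.5439, -0.1428, 0.1789]
tool_rot: [3.14, 0.002, -0.149]
force: [0.3, -0.1, -4.3]
grip_width: 0.027
```

Emit:
move_arm:
  motion:
    - [[0,0,0],[0,0,0]]
    - [[0,0,0],[0,0,0]]

```text
clock: 8.9
position: [0.5441, -0.1426, 0.1805]
tool_rot: [3.141, -0.001, -0.147]
force: [0.8, -0.6, -4.2]
grip_width: 0.0268
```

```bash
python3 - <<'E'
from wr import *
tell(*place(.13))
s,f=wframe('w6');print(s['position'],s['qpos'],s['force']);pickle.dump((s,f),open('w6.pkl','wb'))
a=f['frame'][:,:,::-1].copy()
P=np.r_[BAY,TY]
for z,Y in((.006,.05),(.028,.05)):
    u=proj(f,Tr(P,[[-.0405,-Y,z],[-.0405,Y,z],[.0405,Y,z],[.0405,-Y,z]]));cv2.polylines(a,[u.astype(int)],1,(0,255,0),1)
cv2.imwrite('pics/w6o.png',cv2.resize(a,None,fx=1.5,fy=1.5))
E
```

```text
shift mm [ -0.1   0.2 -50.5] turn [ 0.001  0.001 -0.001] t 8.9
[ 0.54406909 -0.1425999   0.180526  ] [-0.31443022  0.62140187  0.67895754  1.86391344 -0.51419718  0.83723065
 -1.09079298] [ 0.78233888 -0.58507698 -4.2349328 ]
```

View pics/w6o.png

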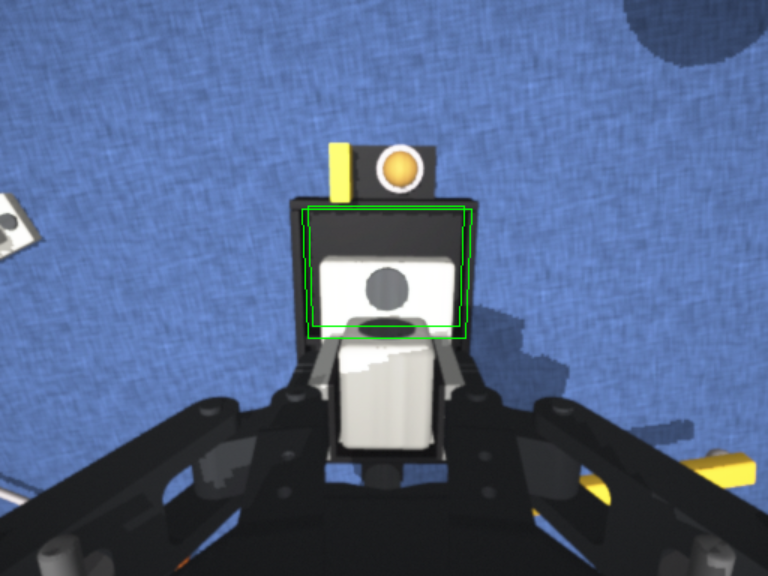

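```bash
python3 - <<'E'
from wr import *
s,f=pickle.load(open('w6.pkl','rb'))
c=grab_frame('scene');pickle.dump(c,open('c6.pkl','wb'))
a=cv2.resize(f['frame'][160:310,190:320],None,fx=4,fy=4,interpolation=cv2.INTER_CUBIC)[:,:,::-1]
b=cv2.resize(c['frame'][120:240,170:300],None,fx=5,fy=5,interpolation=cv2.INTER_CUBIC)[:,:,::-1]
cv2.imwrite('pics/w6c.png',a);cv2.imwrite('pics/c6.png',b)
E
```

```text
(no output)
```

View pics/w6c.png

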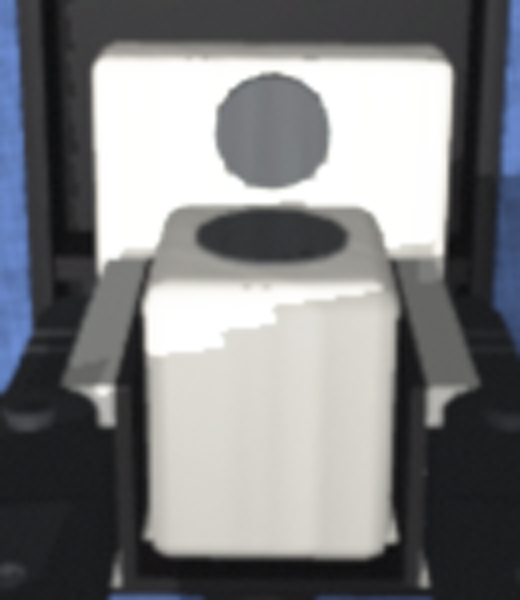

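View pics/c6.png

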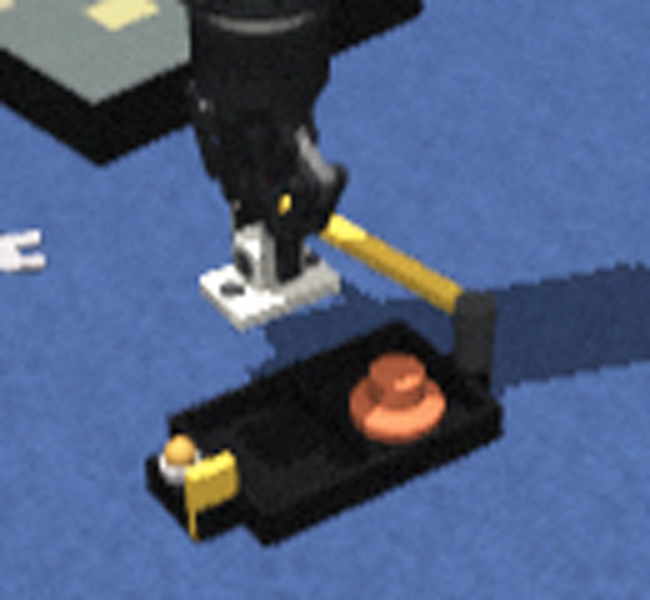

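```bash
python3 - <<'E'
from h import *
s,f=pickle.load(open('w6.pkl','rb'))
g=dict(f);g['T']=f['mount']
q=lambda x,y:np.array((190+(x+.5)/4-.5,160+(y+.5)/4-.5))
a=[(q(93,50),(.035,.023,.011)),(q(453,50),(.035,-.023,.011)),(q(160,207),(.017,.014,.012)),(q(383,207),(.017,-.014,.012)),
(q(144,282),(.017,.014,.042)),(q(399,282),(.017,-.014,.042)),(q(152,556),(-.017,.014,.042)),(q(390,556),(-.017,-.014,.042))]
def P(v,l):
    l=np.array(l);c,sn=np.cos(v[3]),np.sin(v[3])
    x=c*l[0]+sn*l[2];z=-sn*l[0]+c*l[2]
    return np.array([v[0]+x,v[1]-l[1],v[2]-z])
for k in(3,4):
    r=lambda v:np.concatenate([proj(g,P(np.r_[v,[0]*(4-k)],l))[0]-p for p,l in a])
    o=least_squares(r,[0,0,.041,0][:k]);print(o.x.round(4),o.fun.reshape(-1,2).round(1).tolist(), o.cost)
E
```

```text
[-0.0029 -0.0009  0.0455] [[-0.2, 2.2], [-0.7, 2.1], [1.2, -3.2], [-1.3, -3.3], [-0.5, 0.4], [0.8, 0.3], [-0.4, 0.6], [1.0, 0.5]] 18.53167710562739
[-0.0032 -0.0009  0.0452  0.0128] [[-0.1, 2.4], [-0.8, 2.3], [1.2, -3.0], [-1.3, -3.0], [-0.5, -0.1], [0.8, -0.2], [-0.5, 0.8], [1.1, 0.7]] 18.126584411525453
```

Casting is level in the grip (pitch about 0.01) and 3 mm off-centre along x. Lowering to just above the tray for a last check.

Emit:
move_arm:
  motion:
    - [[0,0,-20],[0,0,0]]
    - [[0,0,-45],[0,0,0]]
    - [[0,0,-70],[0,0,0]]
    - [[0,0,-88],[0,0,0]]
    - [[0,0,-95],[0,0,0]]
    - [[0,0,-95],[0,0,0]]

```text
clock: 9.75
position: [0.5442, -0.1431, 0.0854]
tool_rot: [3.14, -0.001, -0.149]
force: [0.0, 0.2, -3.0]
grip_width: 0.0265
```

```bash
python3 - <<'E'
from wr import *
s,f=wframe();print(s['position'],s['force']);pickle.dump((s,f),open('w7.pkl','wb'))
a=cv2.resize(f['frame'][70:230,150:370],None,fx=3.6,fy=3.6,interpolation=cv2.INTER_CUBIC)[:,:,::-1].copy()
P=np.r_[BAY,TY]
for z,Y in((.006,.05),(.028,.05)):
    u=(proj(f,Tr(P,[[-.0405,-Y,z],[-.0405,Y,z],[.0405,Y,z],[.0405,-Y,z]]))-[149.5,69.5])*3.6;cv2.polylines(a,[u.astype(int)],1,(0,255,0),1)
u=(proj(f,Tr(P,[[-.0465,-.056,.028],[-.0465,.056,.028],[.0465,.056,.028],[.0465,-.056,.028]]))-[149.5,69.5])*3.6;cv2.polylines(a,[u.astype(int)],1,(0,0,255),1)
cv2.imwrite('pics/w7o.png',a)
c=grab_frame('scene');b=cv2.resize(c['frame'][120:240,170:300],None,fx=5,fy=5,interpolation=cv2.INTER_CUBIC)[:,:,::-1]
cv2.imwrite('pics/c7.png',b)
E
```

```text
[ 0.54415407 -0.14314105  0.08544843] [ 0.04716573  0.23272938 -3.02159211]
```

View pics/w7o.png

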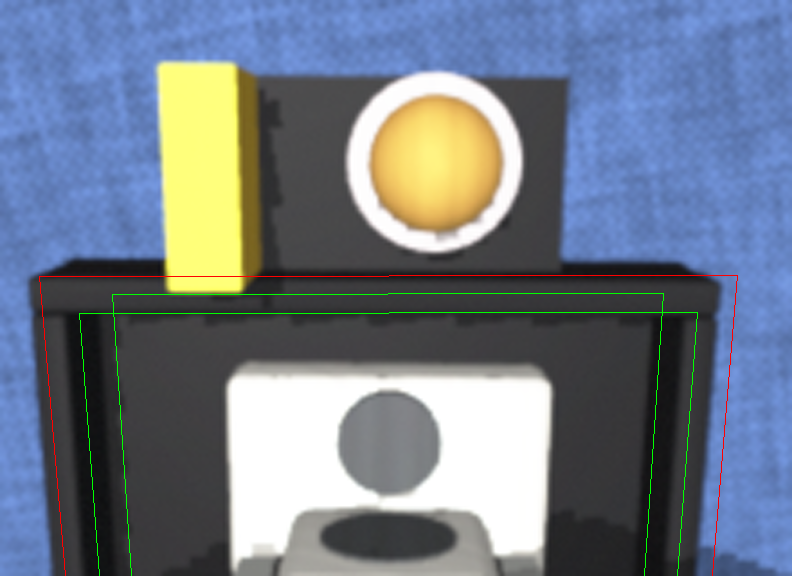

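View pics/c7.png

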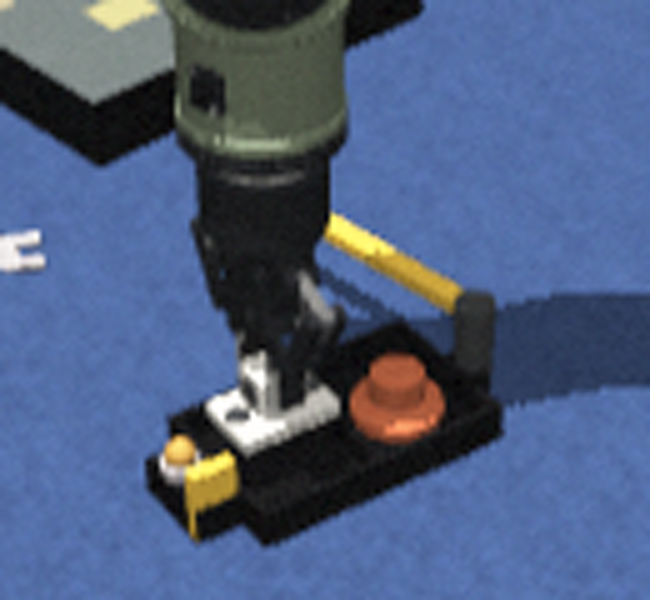

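Emit:
move_arm:
  motion:
    - [[0,0,-10],[0,0,0]]
    - [[0,0,-20],[0,0,0]]
    - [[0,0,-27],[0,0,0]]
    - [[0,0,-31],[0,0,0]]
    - [[0,0,-34],[0,0,0]]
    - [[0,0,-34],[0,0,0]]

```text
clock: 10.6
position: [0.544, -0.1431, 0.0512]
tool_rot: [3.14, -0.0, -0.149]
force: [-0.8, 0.4, -3.9]
grip_width: 0.0265
```

Emit:
move_arm:
  motion:
    - [[0,0,-1],[0,0,0]]
    - [[0,0,-2],[0,0,0]]
    - [[0,0,-2],[0,0,0]]

```text
clock: 10.98
position: [0.5441, -0.143, 0.0493]
tool_rot: [3.14, -0.001, -0.148]
force: [-0.5, 1.2, -4.6]
grip_width: 0.0266
```

Emit:
move_arm:
  motion:
    - [[0,0,-1],[0,0,0]]
    - [[0,0,-2],[0,0,0]]
    - [[0,0,-2],[0,0,0]]

```text
clock: 11.35
position: [0.5442, -0.1431, 0.0488]
tool_rot: [3.142, -0.001, -0.149]
force: [-9.5, 3.8, 30.3]
grip_width: 0.0271
```

Emit:
move_arm:
  motion:
    - [[0,0,1.5],[0,0,0]]
    - [[0,0,1.5],[0,0,0]]

```text
clock: 11.6
position: [0.5442, -0.143, 0.0489]
tool_rot: [3.14, -0.001, -0.148]
force: [-0.3, -0.4, 1.7]
grip_width: 0.0269
```

Emit:
move_arm:
  motion:
    - [[0,0,0],[0,0,0]]
    - [[0,0,0],[0,0,0]]
    - [[0,0,1],[0,0,0]]
    - [[0,0,2],[0,0,0]]
    - [[0,0,2],[0,0,0]]
  jaw: 50

```text
clock: 12.22
position: [0.5441, -0.1431, 0.0509]
tool_rot: [3.14, -0.001, -0.149]
force: [1.0, 0.2, -0.3]
grip_width: 0.0501
```

```bash
python3 - <<'E'
from wr import *
s,f=wframe('w8');print(s['position'],s['force'],s['grip_width'])
c=grab_frame('scene');b=cv2.resize(c['frame'][120:240,170:300],None,fx=5,fy=5,interpolation=cv2.INTER_CUBIC)[:,:,::-1]
cv2.imwrite('pics/c8.png',b)
E
```

```text
[ 0.54412032 -0.14307398  0.0508848 ] [ 0.97451772  0.23349389 -0.33699363] 0.05012472084012377
```

View pics/w8.png

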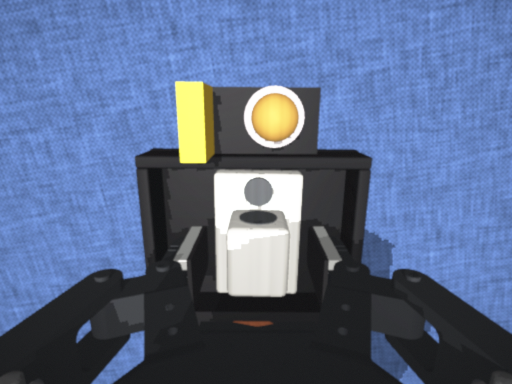

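View pics/c8.png

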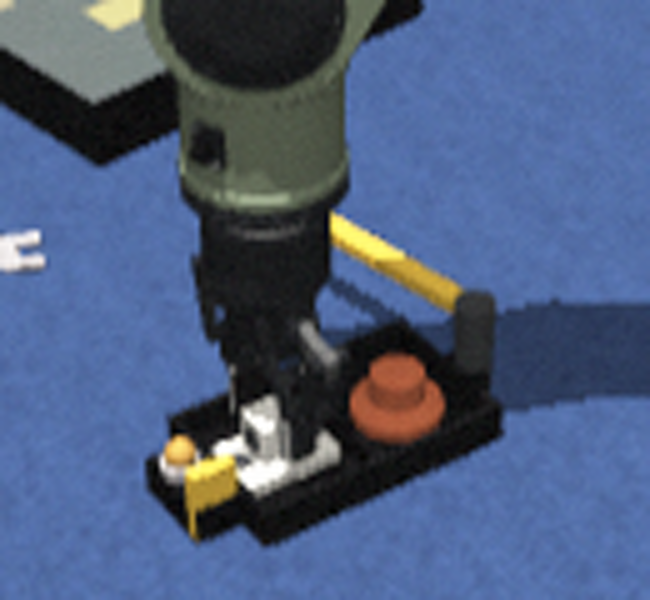

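Released. Casting looks flat in the bay (block at (258,250) in the wrist view). Retracting straight up.

Emit:
move_arm:
  motion:
    - [[0,0,5],[0,0,0]]
    - [[0,0,15],[0,0,0]]
    - [[0,0,35],[0,0,0]]
    - [[0,0,65],[0,0,0]]
    - [[0,0,100],[0,0,0]]
    - [[0,0,130],[0,0,0]]
    - [[0,0,130],[0,0,0]]

```text
clock: 13.2
position: [0.545, -0.1433, 0.1838]
tool_rot: [3.141, -0.005, -0.149]
force: [0.9, 0.6, -0.8]
grip_width: 0.0497
```

```bash
python3 - <<'E'
from wr import *
s,f=wframe('w9');print(s['position'],s['qpos'],s['force'])
c=grab_frame('scene');t=grab_frame('top')
b=cv2.resize(c['frame'][130:230,190:280],(450,500),interpolation=cv2.INTER_CUBIC)[:,:,::-1]
cv2.imwrite('pics/c9.png',np.hstack([b,cv2.resize(f['frame'][100:300,180:320],(350,500),interpolation=cv2.INTER_CUBIC)[:,:,::-1]]))
# knob from scene and top: red pixels
for n,g,(x0,y0,x1,y1) in(('t',t,(350,235,400,270)),('c',c,(215,140,240,165))):
    a=g['frame'].astype(int);m=(a[...,0]>110)&(a[...,1]<60)&(a[...,2]<60);z=np.zeros_like(m);z[y0:y1,x0:x1]=1
    ys,xs=np.nonzero(m&z);px=(xs.mean(),ys.mean());print(n,len(xs),px,xs.min(),xs.max(),ys.min(),ys.max(),atz(g,px,.095))
pickle.dump((c,t),open('ct9.pkl','wb'))
E
```

```text
[ 0.54498321 -0.14328682  0.18383241] [-0.31837519  0.61821323  0.68606687  1.86161932 -0.51474028  0.84115997
 -1.0906322 ] [ 0.87007231  0.59317256 -0.82838443]
t 34 (np.float64(373.5882352941176), np.float64(254.23529411764707)) 369 377 252 257 [ 0.39851476 -0.3017538   0.095     ]<stdin>:9: RuntimeWarning: Mean of empty slice.
  ret = ret.dtype.type(ret / rcount)
Traceback (most recent call last):
ValueError: zero-size array to reduction operation minimum which has no identity
```

View pics/c9.png

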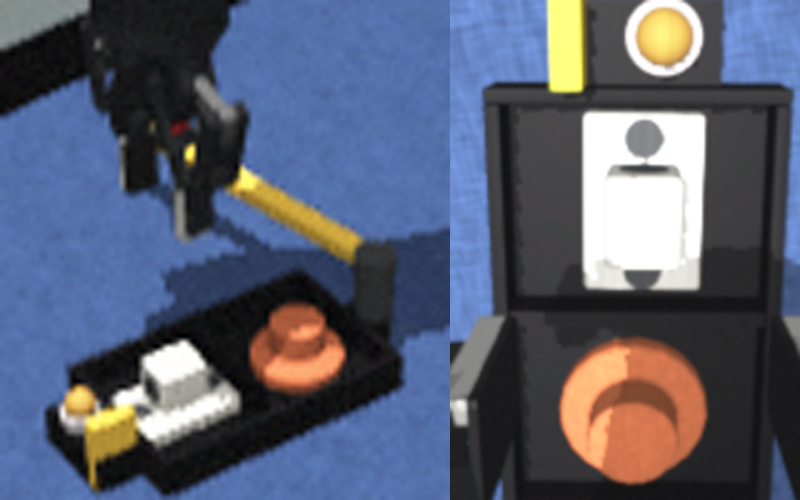

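Casting stands flat and centred in the bay, and the hub is untouched. Now to locate the knob.

```bash
python3 - <<'E'
from wr import *
s,d=pickle.load(open('f0.pkl','rb'))
for n,z in(('top',.1),('scene',.088)):
    g=d[n];a=g['frame'].astype(int);m=(a[...,0]>110)&(a[...,1]<70)&(a[...,2]<70)
    b=(350,235,400,270) if n=='top' else(215,140,240,165)
    k=np.zeros_like(m);k[b[1]:b[3],b[0]:b[2]]=1;ys,xs=np.nonzero(m&k);px=(xs.mean(),ys.mean())
    print(n,len(xs),px,ys.min(),ys.max(),atz(g,px,z))
g=d['scene'];print('hinge scene',atz(g,(265,182),.07))
H=np.array([.392,-.1195]);K=np.array([.3995,-.3005])
v=K-H;print(np.hypot(*v),np.arctan2(v[1],v[0]))
p=np.load('tray.npy');print(Tr(p,[[-.108,0,0],[.077,0,0]]))
E
```

```text
top 39 (np.float64(373.43589743589746), np.float64(254.30769230769232)) 252 257 [ 0.39825656 -0.30004072  0.1       ]
scene 44 (np.float64(224.5909090909091), np.float64(152.97727272727272)) 148 158 [ 0.40008432 -0.29906658  0.088     ]
hinge scene [ 0.40048344 -0.10661395  0.07      ]
0.1811553200985276 -1.5293835535063498
[[ 0.3921627  -0.11967501  0.        ]
 [ 0.57524647 -0.14623314  0.        ]]
```

Emit:
move_arm:
  motion:
    - [[-5,-5,5],[0,0,0.1]]
    - [[-17,-18,6],[0,0,0.25]]
    - [[-30,-32,6],[0,0,0.41]]
    - [[-45,-48,6],[0,0,0.57]]
    - [[-60,-64,6],[0,0,0.73]]
    - [[-75,-80,6],[0,0,0.89]]
    - [[-90,-96,6],[0,0,1.05]]
    - [[-105,-112,6],[0,0,1.21]]
    - [[-120,-128,6],[0,0,1.37]]
    - [[-132,-142,6],[0,0,1.53]]
    - [[-142,-152,6],[0,0,1.67]]
    - [[-146,-156,6],[0,0,1.76]]
  jaw: 36

```text
clock: 14.85
position: [0.397, -0.2996, 0.1863]
tool_rot: [-3.142, -0.001, 1.614]
force: [0.4, 0.8, -0.1]
grip_width: 0.036
```

Emit:
move_arm:
  motion:
    - [[0,0,0],[0,0,0]]
    - [[0,0,0],[0,0,0]]

```text
clock: 15.1
position: [0.3981, -0.2988, 0.1865]
tool_rot: [3.141, -0.001, 1.609]
force: [0.1, -0.4, 0.4]
grip_width: 0.0359
```

```bash
python3 - <<'E'
from wr import *
s,f=wframe('w10');print(s['position'],s['tool_rot'],s['qpos'])
print(proj(f,[[.399,-.2995,.106],[.399,-.2995,.066],[.392,-.1195,.07]]))
g=dict(f);g['T']=f['mount'];print(proj(g,[[0,0,.06],[0,0,.1]]))
E
```

```text
[ 0.39811159 -0.29876213  0.18648976] [ 3.14093284e+00 -9.58932450e-04  1.60942068e+00] [ 0.35690862  0.42833265  0.21926519  2.00670365 -0.1391502   0.72044386
  0.70040471]
[[259.02642828 208.97039612]
 [258.6591843  193.08210668]
 [258.78071174 -71.68185272]]
[[257.96276235 218.37551571]
 [257.77866328 199.44876131]]
```

View pics/w10.png

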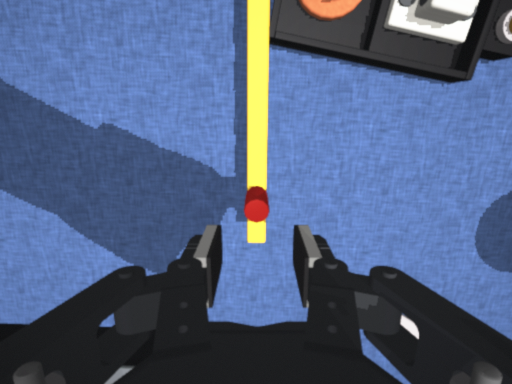

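The knob at (257,205) is exactly between the jaws. Lowering over it.

Emit:
move_arm:
  motion:
    - [[0,0,-20],[0,0,0]]
    - [[0,0,-45],[0,0,0]]
    - [[0,0,-65],[0,0,0]]
    - [[0,0,-80],[0,0,0]]
    - [[0,0,-88],[0,0,0]]
    - [[0,0,-88],[0,0,0]]

```text
clock: 15.9
position: [0.398, -0.299, 0.0986]
tool_rot: [3.141, -0.001, 1.611]
force: [0.2, -0.7, 0.5]
grip_width: 0.0359
```

```bash
python3 - <<'E'
from wr import *
s=observe();print(s['position'],s['force'])
H=np.array([.392,-.1195]);a=np.array(s['position'])[:2];phi0=np.arctan2(*(a-H)[::-1]);print(phi0,np.hypot(*(a-H)))
r0=np.hypot(*(a-H))
end=-.148+.03
for i,ph in enumerate(np.linspace(phi0,end,25)[1:]):
    r=r0+(.185-r0)*min(1,i/5)
    q=H+r*np.array([np.cos(ph),np.sin(ph)]);print(i+1,((q-a)*1000).round(0),(ph-phi0).round(3))
E
```

```text
[ 0.39804416 -0.29895401  0.09860264] [ 0.23202042 -0.671606    0.4560205 ]
-1.5371282033629106 0.17955576809136065
1 [11.  1.] 0.059
2 [21.  1.] 0.118
3 [32.  2.] 0.177
4 [43.  3.] 0.237
5 [53.  5.] 0.296
6 [64.  8.] 0.355
7 [74. 13.] 0.414
8 [84. 18.] 0.473
9 [93. 23.] 0.532
10 [102.  29.] 0.591
11 [111.  36.] 0.65
12 [119.  43.] 0.71
13 [127.  51.] 0.769
14 [134.  59.] 0.828
15 [141.  67.] 0.887
16 [148.  76.] 0.946
17 [153.  86.] 1.005
18 [159.  95.] 1.064
19 [163. 105.] 1.123
20 [167. 115.] 1.183
21 [171. 126.] 1.242
22 [174. 136.] 1.301
23 [176. 147.] 1.36
24 [178. 158.] 1.419
```

Emit:
move_arm:
  motion:
    - [[11,1,0],[0,0,0.059]]
    - [[21,1,0],[0,0,0.118]]
    - [[32,2,0],[0,0,0.177]]
    - [[43,3,0],[0,0,0.237]]
    - [[53,5,0],[0,0,0.296]]
    - [[64,8,0],[0,0,0.355]]
    - [[74,13,0],[0,0,0.414]]
    - [[84,18,0],[0,0,0.473]]
    - [[93,23,0],[0,0,0.532]]
    - [[102,29,0],[0,0,0.591]]
    - [[111,36,0],[0,0,0.65]]
    - [[119,43,0],[0,0,0.71]]

```text
clock: 17.4
position: [0.5177, -0.2556, 0.0988]
tool_rot: [3.14, -0.0, 2.326]
force: [-0.2, -0.1, 0.4]
grip_width: 0.0363
```

```bash
python3 - <<'E'
from wr import *
s,f=wframe('w11');print(s['position'],s['force'],s['qpos'])
t=grab_frame('top');cv2.imwrite('pics/t11.png',cv2.resize(t['frame'][165:275,270:400],None,fx=5,fy=5,interpolation=cv2.INTER_CUBIC)[:,:,::-1])
E
```

```text
[ 0.51768013 -0.25555593  0.09882153] [-0.21654051 -0.13191633  0.41927034] [ 0.36184657  0.65721319 -0.00746186  1.84588227  0.00554485  0.63836803
  1.10625216]
```

View pics/w11.png

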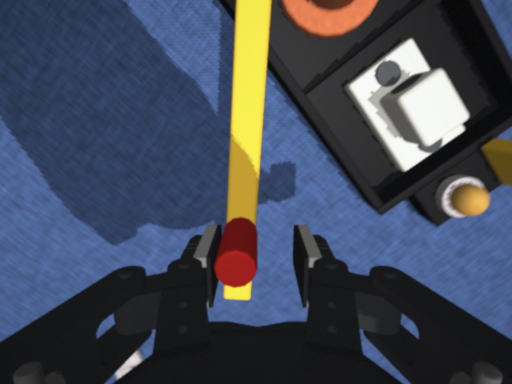

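Emit:
move_arm:
  motion:
    - [[8,8,0],[0,0,0.059]]
    - [[15,16,0],[0,0,0.118]]
    - [[22,24,0],[0,0,0.177]]
    - [[29,33,0],[0,0,0.236]]
    - [[34,43,0],[0,0,0.295]]
    - [[40,52,0],[0,0,0.354]]
    - [[44,62,0],[0,0,0.413]]
    - [[48,72,0],[0,0,0.473]]
    - [[52,83,0],[0,0,0.532]]
    - [[54,90,0],[0,0,0.57]]
    - [[54,90,0],[0,0,0.57]]

```text
clock: 18.88
position: [0.5712, -0.1654, 0.0988]
tool_rot: [3.14, -0.001, 2.893]
force: [0.6, 0.6, -0.1]
grip_width: 0.036
```

```bash
python3 - <<'E'
from wr import *
s,f=wframe('w12');print(s['position'],s['tool_rot'],s['force'],s['qpos'])
H=np.array([.392,-.1195]);a=np.array(s['position'])[:2];phi0=np.arctan2(*(a-H)[::-1]);print(phi0,np.hypot(*(a-H)))
for ph in (-.24,-.2,-.17,-.14,-.11,-.08,-.06):
    q=H+.185*np.array([np.cos(ph),np.sin(ph)]);print(ph,((q-a)*1000).round(1),(ph-phi0).round(3))
E
```

```text
[ 0.5712274  -0.16543843  0.09880121] [ 3.14016670e+00 -5.45030095e-04  2.89275373e+00] [ 0.57677295  0.63666198 -0.05923505] [ 0.28667084  0.67979357 -0.14950958  1.79257401  0.14704663  0.68043613
  1.37734556]
-0.25091203165220416 0.18502108251225874
-0.24 [0.5 2. ] 0.011
-0.2 [2.1 9.2] 0.051
-0.17 [ 3.1 14.6] 0.081
-0.14 [ 4.  20.1] 0.111
-0.11 [ 4.7 25.6] 0.141
-0.08 [ 5.2 31.2] 0.171
-0.06 [ 5.4 34.8] 0.191
```

View pics/w12.png

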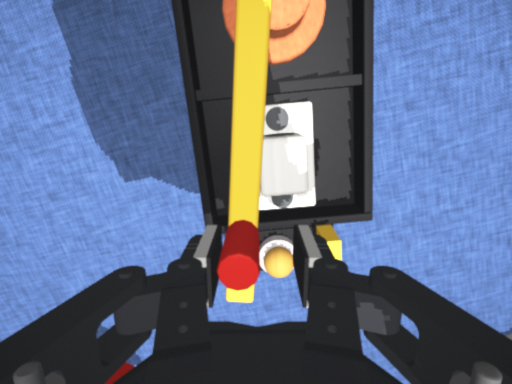

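Emit:
move_arm:
  motion:
    - [[1,5,0],[0,0,0.03]]
    - [[2,9,0],[0,0,0.05]]
    - [[3,14,0],[0,0,0.08]]
    - [[4,18,0],[0,0,0.1]]
    - [[4,22,0],[0,0,0.12]]
    - [[5,26,0],[0,0,0.14]]
    - [[5,29,0],[0,0,0.16]]

```text
clock: 19.8
position: [0.5762, -0.1373, 0.0989]
tool_rot: [3.141, -0.0, 3.053]
force: [0.6, -1.6, 0.6]
grip_width: 0.0359
```

```bash
python3 - <<'E'
from wr import *
s,f=wframe('w13');print(s['position'],s['tool_rot'],s['force'])
t=grab_frame('scene');cv2.imwrite('pics/c13.png',cv2.resize(t['frame'][120:240,170:300],None,fx=5,fy=5,interpolation=cv2.INTER_CUBIC)[:,:,::-1])
E
```

```text
[ 0.5761743  -0.13732498  0.09892791] [ 3.14094448e+00 -2.07034423e-04  3.05260157e+00] [ 0.60821228 -1.61101851  0.6184176 ]
```

View pics/w13.png

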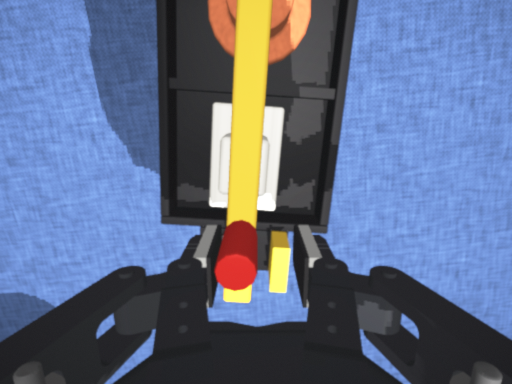

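Emit:
move_arm:
  motion:
    - [[0,2,0],[0,0,0.01]]
    - [[0,4,0],[0,0,0.02]]
    - [[0,4,0],[0,0,0.02]]

```text
clock: 20.27
position: [0.576, -0.1359, 0.0989]
tool_rot: [-3.14, -0.0, 3.07]
force: [0.7, -17.0, 0.1]
grip_width: 0.0357
```

Emit:
move_arm:
  motion:
    - [[0,1.5,0],[0,0,0]]
    - [[0,1.5,0],[0,0,0]]
    - [[0,-1,0],[0,0,0]]
    - [[0,-5,0],[0,0,-0.02]]
    - [[-1,-12,0],[0,0,-0.03]]
    - [[-1,-12,0],[0,0,-0.03]]

```text
clock: 21.02
position: [0.5749, -0.1455, 0.0987]
tool_rot: [3.14, -0.001, 3.041]
force: [0.3, 0.1, 0.4]
grip_width: 0.036
```

```bash
python3 - <<'E'
from wr import *
s,f=wframe('w14');print(s['position'],s['tool_rot'],s['force'])
E
```

```text
[ 0.57491608 -0.14546805  0.09872762] [ 3.14048943e+00 -7.09289477e-04  3.04085817e+00] [0.31225872 0.07344623 0.44235219]
```

View pics/w14.png

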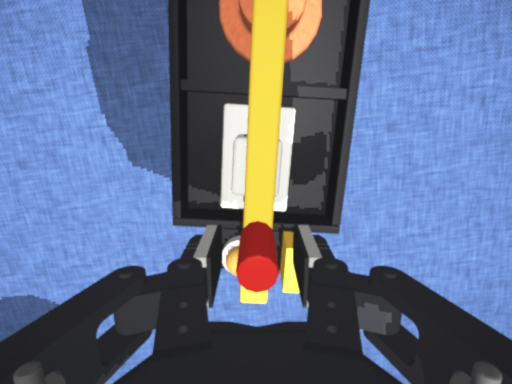

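The knob is free between the fingers. Lifting away and checking from the top camera.

Emit:
move_arm:
  motion:
    - [[0,0,10],[0,0,0]]
    - [[0,0,30],[0,0,0]]
    - [[0,0,60],[0,0,0]]
    - [[0,0,100],[0,0,0]]
    - [[0,0,140],[0,0,0]]
    - [[-30,0,170],[0,0,0]]
    - [[-70,0,190],[0,0,0]]
    - [[-110,0,200],[0,0,0]]
    - [[-110,0,200],[0,0,0]]

```text
clock: 22.2
position: [0.4634, -0.1452, 0.3006]
tool_rot: [3.141, 0.001, 3.041]
force: [0.8, 0.1, 0.3]
grip_width: 0.036
```

```bash
python3 - <<'E'
from wr import *
s,f=wframe('w15');print(s['clock'],s['position'],s['force'])
c=grab_frame('scene');t=grab_frame('top')
cv2.imwrite('pics/c15.png',np.hstack([cv2.resize(c['frame'][130:230,180:280],(400,400),interpolation=cv2.INTER_CUBIC),cv2.resize(f['frame'][100:300,150:350],(400,400),interpolation=cv2.INTER_CUBIC)])[:,:,::-1])
cv2.imwrite('pics/t15.png',cv2.resize(t['frame'][165:275,270:400],None,fx=5,fy=5,interpolation=cv2.INTER_CUBIC)[:,:,::-1])
# red knob & bar angle
p=np.load('tray.npy')
for n,g,b,z in(('top',t,(290,170,330,260),.1),('scene',c,(190,150,240,210),.088)):
    a=g['frame'].astype(int);m=(a[...,0]>110)&(a[...,1]<70)&(a[...,2]<70);k=np.zeros_like(m);k[b[1]:b[3],b[0]:b[2]]=1
    ys,xs=np.nonzero(m&k)
    if len(xs): px=(xs.mean(),ys.mean());q=atz(g,px,z);v=q[:2]-Tr(p,[-.108,0,0])[0,:2];print(n,len(xs),px,q,'keeper',p[2]-np.arctan2(v[1],v[0]),np.hypot(*v))
E
```

```text
22.2 [ 0.46341067 -0.14522009  0.30063144] [0.82581941 0.05370083 0.25335261]
scene 60 (np.float64(215.1), np.float64(196.1)) [ 0.5761327  -0.14418176  0.088     ] keeper -0.011624236121567821 0.18559510191457051
```

View pics/c15.png

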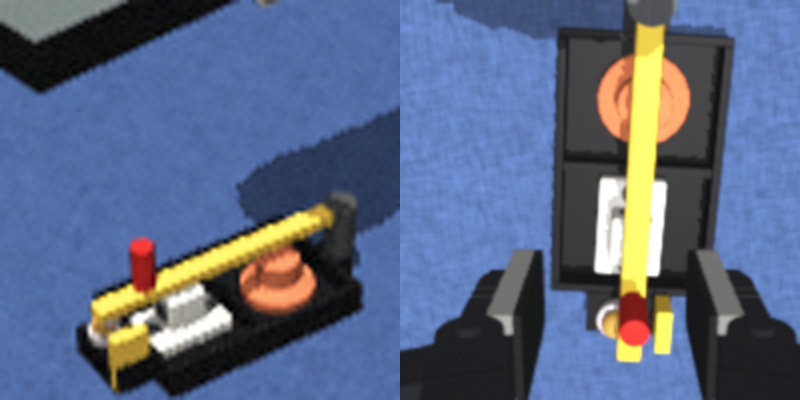

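View pics/t15.png

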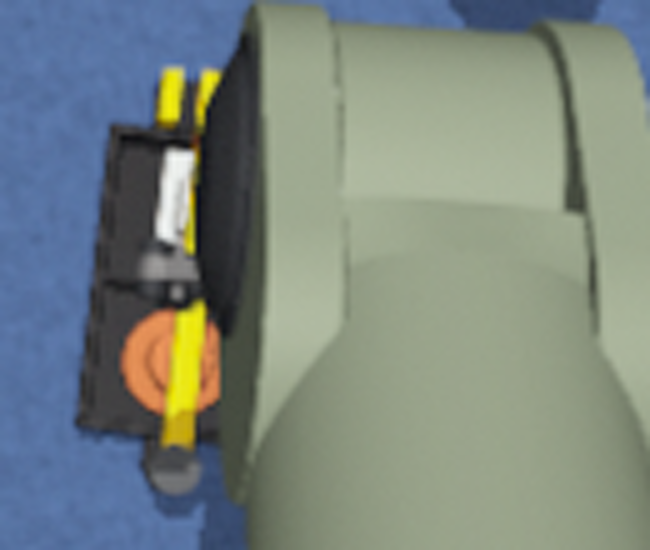

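```bash
python3 - <<'E'
from workcell import job_done,observe
print(job_done(),observe()['clock'])
E
```

```text
the job is handed in; nothing more can be done
the job is handed in; nothing more can be done
```

The casting is flat on its foot in the tray's empty bay, and the keeper bar is shut past its detent. I handed the job in at about 22.3 s of the 54 s allowed; no verdict was reported.

- **Casting:** I took the middle-sized one off the drain tray with the tool leaning 30 degrees. I set it down under force watch and let go once the load read about zero. After release, the wrist and scene views showed it flat on the bay floor with gaps at both ends. While the casting was set down, the downward contact force peaked at about 30 N.
- **Keeper:** I pushed the bar shut by its knob until it met a hard stop at 17 N, well above the detent's 8 N. I then backed off and lifted clear. The last scene image puts the bar at about -0.01 rad, with roughly ±0.02 rad of measurement error, so that figure alone does not prove it is below 0.02. The stop force and the bar lying past the ball, close to the end stop, do agree with it being home.
- **Other things:** The hub looks unmoved in the last view, and the arm went nowhere near the bystanders, though I did not measure their positions again. The arm was clear of everything, with wrist force at about zero.

**Checks that failed or disagreed:** In the last top view the arm hid the knob, so that camera could not confirm the bar's angle. Two early fits were off: one reading of the casting's tilt in the grip (0.19 rad), and the first tray fit with the ball at the wrong distance. I redid both with corrected points before placing the casting.

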